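Close and lock the service cover of the magnet power unit

TASK

The service cover on top of the low bench power unit has been left ajar. With the fingertips, push the cover down until it is fully shut, without slamming it, then set a fingertip in the slot of the big round fastener on the cover and turn it a quarter turn clockwise (seen from above) to its stop, so that the slot lines up with the two small bars on the cover and the cover is locked. Do not lift the cover open, do not lift or shift the loose things on and around the unit, and finish with the hand clear of everything.

Things in the scene. Friction and masses are not known exactly. Their poses are not given: they have to be found in the camera images.
- unit: Low power unit fixed to the bench: white sides, teal top, 300 mm deep (x) by 320 mm wide (y), top face 90 mm above the bench. Origin at the centre of its underside; x points from its front panel (robot side) to its back, y to its left, z up. The cover lies mid-top; small loose things stand on the 75 mm of free top left and right of it.
- cover (a joint): Angle of the grey cover, rad: 0 fully shut, flat on the unit's top at a firm stop; positive is open, front edge raised; starts 0.2 to 0.45. Plate 250 mm front to back, 170 mm wide, 8 mm thick, hinged at its back edge. The hinge is stiff: it stays where left; 2 to 5 N on its front strip shuts it. If the dial is turned first, the cam tongue fouls its keeper and the cover cannot shut.
- cover_hinge (a point): Middle of the cover's hinge line, in the unit's frame at x = 130, y = 0, z = 94 mm. Axes turn with the cover: x in its plane towards the back, y along the hinge to the left, z out of its top. The plate reaches 250 mm along -x; its top face is 4 mm above this point.
- press_strip (a point): Middle of the plain strip along the cover's front edge, on its top face, 226 mm from the hinge line and 24 mm from the front edge; the strip is 48 mm deep and free of fittings: the place to push. Axes as cover_hinge.
- dial (a joint): Angle of the slotted fastener, rad: 0 unlocked (slot runs front to back of the cover), 1.571 locked, at its firm stop (slot across the cover, in line with the two 24 mm bars left and right of it). Grows clockwise seen from above; starts 0 to 0.4. Friction of 0.12 N m holds it where left (about 4 N at 32 mm from its axis).
- slot_middle (a point): Centre of the fastener on its slot's floor, 150 mm from the hinge line, 4 mm above the cover's top face. A round dial 104 mm across: black disc 4 mm thick with two D-shaped aluminium lands 16 mm high; between them a straight slot 42 mm wide runs through the centre, open at both ends. Axes turn with the dial: x along the slot, z out of the cover.
- slot_end (a point): Point on the slot's floor 32 mm from the fastener's centre, along -x of slot_middle: towards the cover's front edge at dial 0, to the unit's left when locked. A fingertip set in here and moved in a clockwise arc about slot_middle pushes the slot's side and turns the dial.
- brass_mass: Bystander, leave alone: brass mass with a neck, 32 mm across, 34 mm tall, standing loose on the unit's top left of the cover (left and right as seen from the unit's front). Origin at the centre of its underside.
- spacer: Bystander, leave alone: aluminium ring 34 mm across, 14 mm tall, lying loose on the unit's top right of the cover. Origin at the centre of its underside.
- driver: Bystander, leave alone: screwdriver 170 mm long lying on the bench along its x axis, handle to -x. Origin under it, somewhere along its length.
- screw_jar: Bystander, leave alone: small clear jar, 52 mm across, 70 mm tall. Origin at the centre of its underside.
- bar_magnet: Bystander, leave alone: dark steel bar 80 x 20 x 12 mm lying on the bench. Origin at the centre of its underside.
- wire_spool: Bystander, leave alone: white empty spool, 52 mm across, 40 mm tall. Origin at the centre of its underside.
- parts_cup: Bystander, leave alone: grey plastic cup, 64 mm across, 50 mm tall. Origin at the centre of its underside.

How it is judged (in metres and radians):
On the way, in this order (a step that is already met when the one before it is completed fails the run):
1. the cover is fully shut (within 0.02 rad) while the fastener is still unlocked (below 0.7 rad) (value of joint cover below 0.02 rad and value of joint dial below 0.7 rad), for 0.2 s.
2. the fastener is turned clockwise to within 0.12 rad of its stop with the cover shut (value of joint cover below 0.02 rad and value of joint dial above 1.45 rad), for 0.2 s.
At the end, for the whole second after the job is handed in: The cover is shut (joint below 0.02 rad), the fastener is within 0.12 rad of its quarter-turn stop (joint above 1.45 rad), both are at rest, and no loose thing has moved more than 20 mm from where it stood (all of step 2 and velocity of joint dial between -0.05 and 0.05 rad/s and velocity of joint cover between -0.05 and 0.05 rad/s and distance of each of brass_mass, spacer, driver, screw_jar, bar_magnet, wire_spool, parts_cup from where it was at the start of the episode below 0.02 m); the robot touches nothing.
It fails at once if the cover is lifted open (beyond 0.5 rad) (value of joint cover above 0.5 rad).
It fails at once if the cover is slammed (closing faster than 3 rad/s, about 0.7 m/s at its front edge) (velocity of joint cover below -3 rad/s).
It fails at once if a loose thing is lifted or moved more than 20 mm (distance of any of brass_mass, spacer, driver, screw_jar, bar_magnet, wire_spool, parts_cup from where it was at the start of the episode above 0.02 m).
It also fails if it takes over 45 s, if anything falls off the work surface, if the arm or the gripper's body presses on something with over 40 N, if the wrist force passes 120 N, or if a joint passes its speed limit or range.

ROBOT

A 6-joint arm with a two-finger parallel gripper is mounted at the origin on the work surface. World frame = base frame: x ahead of the robot, y to its left, z up, the work surface at z = 0. Lengths are in m, angles in degrees, forces in N, time in s.
With the tool pointing down it reaches from about 0.325 to 0.85 m from the base axis. Payload 15.5 kg.
Tool frame: the origin (TCP) lies between the finger pads; the fingertips stand 11 mm ahead of it and the grasp point (between the pads) lies 8 mm behind it; z points along the fingers, x is the direction in which the jaws open and shut, and the axes are right-handed (so a half turn about z gives the same grasp; the last joint's range is limited). The gripper opens to 91 mm and grips with 3 to 60 N. Pads are 32 mm wide; open, the fingers measure 118 mm over their backs; the gripper's body (76 mm by 178 mm) begins 60 mm behind the grasp point.
Start: joints at [65.747, 28.281, 77.091, -0, 74.628, -5.472], TCP at [0.201, 0.592, 0.199] pointing down, gripper open.
Joint ranges: [-166.48, 166.48], [-47.26, 123.95], [12.59, 153.08], [-70.14, 250.14], [6.76, 159.57], [-176.63, 176.63]. Speed limits (degrees/s): [108.29, 108.29, 147.25, 172.46, 172.46, 172.46].

INTERFACE

Orientations are given as a 3x3 rotation matrix whose columns are the frame's x, y, z axes.
In Python, from bench import telemetry, cams, job gives the robot as it stands.
- The arm moves only by the tool send_rows, never from a script. Its argument "increments" is one flat list of numbers, 5 for each row, row after row: the opening, from 0 (shut) to 1 (fully open), then the shift along the tool's x, y, z in cm, then the turn about the tool's z in rad. A call has 1 to 8 rows; each row shifts and turns the commanded pose from where the row before left it, along the tool's axes as they then stand; what a row does not reach is not made up. A row lasts 1/8 s, in which the tool goes at most 62.5 mm and 10.7 degrees, less where a joint would pass 70% of its speed; a pose out of reach is approached as far as the arm can. A call with a gripper value outside its range is refused whole. The fingers move at their own pace and stop on an object; "grip_force" is the grip in N (left out, the last holds). Time passes only in rows, so rows that do not move let the fingers close. It gives the time, the measured TCP pose, the force and the opening at its end, in the units of the state.
- telemetry.observe(): the state, without advancing time (a new reading comes with each control period).
- cams.snapshot(name): name is "scene" or "top" or "wrist"; returns the picture (420x560x3 uint8, red, green, blue); there is no depth.
- cams.calibration(name): a dict with "fovy" (degrees; the focal length in pixels is half the picture's height over the tangent of half this angle, whatever the lens; pixels are square), "cx", "cy" (the principal point, pixels), "extrinsics" (4x4, takes a point from world to camera coordinates). Camera axes: x right, y down, z forward; pixel columns grow to the right and rows downward; lengths in m; the calibration is good to about 2 mm. A picture is of the moment at which its call begins: read the wrist's pose just before it. calibration takes no time and is no camera call; for the wrist camera it gives the pose at the moment of the call.
- job.close_job(): hands the job in, once; it reports no verdict.
The state is a dict: "t": time; "joint_pos": joint angles; "qd": joint speeds; "tau": joint torques, N m; "tool_pos": TCP position; "eef_rot": TCP orientation; "contact_force": force on the tool from outside, world axes, zero at the start; "ft_torque": the same for the moment, N m; "finger_gap": finger opening in m.
Only numpy, scipy, OpenCV 4.12 (cv2) and the standard library are available. Lean on these libraries where they do the work, as an engineer would, in place of code of your own. Each camera call takes 0.05 s, during which the arm holds its last target. There are 200 camera calls.

## Working session

There is one attempt and no reset: what is moved stays moved. The work goes in short steps, Python scripts to look and compute and a tool call to move; the robot and the scene stay as the last step left them, time stands still between calls to the robot, and variables do not carry over. Pictures are saved under pics/ and viewed, about 8 in all and at most 12, crops included, and the job is handed in when it is done.

Besides the shell and the picture viewer there is one more tool, called after ">>>" as name(argument=value, ...), one argument or row to a line, values as JSON. send_rows: Moves the arm, as the interface text tells. Its arguments: {"type":"object","properties":{"increments":{"type":"array","items":{"type":"number"}},"grip_force":{"type":"number"}},"required":["increments"]}

```bash
mkdir -p pics; ls
cat > h.py <<'E'
import numpy as np, cv2
from bench import telemetry, cams, job
def snap(n,f):
    c=cams.calibration(n); im=cams.snapshot(n); cv2.imwrite('pics/'+f,im[:,:,::-1]); return im,c
def K(c):
    f=210/np.tan(np.radians(c['fovy'])/2); return f,c['cx'],c['cy']
def ray(c,u,v):
    f,cx,cy=K(c); E=np.array(c['extrinsics']); R=E[:3,:3]; o=-R.T@E[:3,3]
    return o,R.T@np.array([(u-cx)/f,(v-cy)/f,1])
def onz(c,u,v,z):
    o,d=ray(c,u,v); return o+d*(z-o[2])/d[2]
def proj(c,p):
    f,cx,cy=K(c); E=np.array(c['extrinsics']); q=E[:3,:3]@np.array(p)+E[:3,3]
    return np.array([cx+f*q[0]/q[2],cy+f*q[1]/q[2]])
def tri(c1,p1,c2,p2):
    o1,d1=ray(c1,*p1);o2,d2=ray(c2,*p2)
    s=np.linalg.lstsq(np.c_[d1,-d2],o2-o1,rcond=None)[0]
    a,b=o1+d1*s[0],o2+d2*s[1]; return (a+b)/2,np.linalg.norm(a-b)
E
python3 - <<'E'
from h import *
np.set_printoptions(precision=4,suppress=True)
s=telemetry.observe();print(s)
for n in('top','scene'):
    im,c=snap(n,n+'0.png');print(n,c['fovy'],c['cx'],c['cy'],c['extrinsics'])
E
```

```text
pics
{'t': 0.0, 'joint_pos': array([65.7471, 28.3143, 77.1287, -0.0014, 74.6291, -5.4724]), 'qd': array([0.0899, 0.0768, 0.0077, 0.0911, 0.0441, 0.0724]), 'tau': array([  0.0025, -87.8804, -38.1843,   0.0709,   0.0528,  -0.0001]), 'tool_pos': array([0.2011, 0.5913, 0.1982]), 'eef_rot': array([[ 0.3219,  0.9468, -0.0005],
       [ 0.9468, -0.3219, -0.0012],
       [-0.0013, -0.0001, -1.    ]]), 'contact_force': array([-0.006 , -0.1894,  0.263 ]), 'ft_torque': array([ 0.0573,  0.0505, -0.0237]), 'finger_gap': 0.09118690107309974}
top 47.547248943479964 285.5091137376434 213.05585790103177 [[-0.0048 -0.9999  0.013  -0.0003]
 [-0.9945  0.0034 -0.1049  0.5516]
 [ 0.1048 -0.0135 -0.9944  1.2208]
 [ 0.      0.      0.      1.    ]]
scene 56.55491671050078 276.6770443676585 210.66630283712306 [[ 0.4273  0.9041  0.0098 -0.2211]
 [ 0.7638 -0.3551 -0.539  -0.3683]
 [-0.4839  0.2378 -0.8422  1.5825]
 [ 0.      0.      0.      1.    ]]
```

View pics/top0.png

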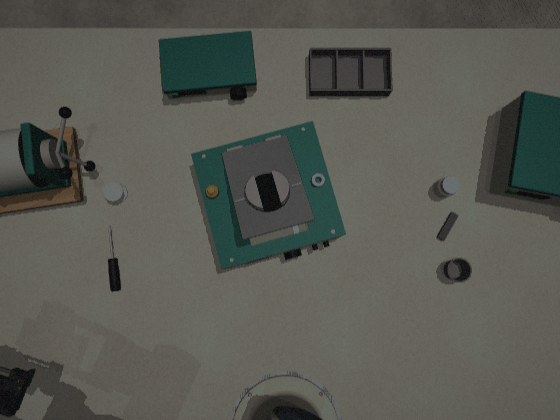

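View pics/scene0.png

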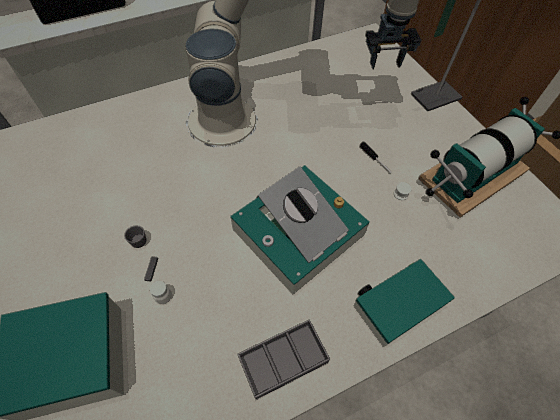

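Top view: unit centred near (268,195), cover ajar with front edge near (245,236)-(312,218), dial at (267,191), brass mass (212,191), spacer (318,180). Scene view: cover front edge towards the upper left, dial at (300,205). Next I'll measure the unit and zoom in on the cover.

Run:
```python
from h import *
np.set_printoptions(precision=4,suppress=True)
c=cams.calibration('top');im=cv2.imread('pics/top0.png')
hsv=cv2.cvtColor(im,cv2.COLOR_BGR2HSV)
m=cv2.inRange(hsv,(75,100,40),(100,255,255)); m[:110]=0;m[:,:180]=0;m[:,360:]=0; m[285:]=0
pts=np.argwhere(m>0)[:,::-1]
P=np.array([onz(c,u,v,.09)[:2] for u,v in pts]).astype(np.float32)
r=cv2.minAreaRect(P);print(r);print(cv2.boxPoints(r))
a=cv2.resize(im[110:270,185:355],None,fx=3,fy=3,interpolation=cv2.INTER_CUBIC)
b=cv2.imread('pics/scene0.png')[150:310,225:380]
b=cv2.resize(b,None,fx=1.8,fy=3,interpolation=cv2.INTER_CUBIC)
cv2.imwrite('pics/z.png',np.hstack([a,b]))
```

```text
((0.5945990085601807, 0.0430426299571991), (0.29799309372901917, 0.31855353713035583), 15.405258178710938)
[[ 0.4086  0.157 ]
 [ 0.4933 -0.1501]
 [ 0.7806 -0.0709]
 [ 0.6959  0.2362]]
```

View pics/z.png

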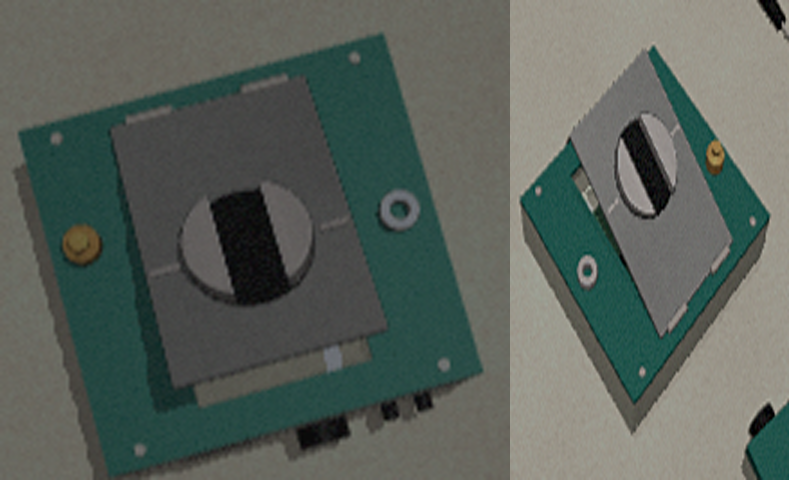

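Run:
```python
from h import *
np.set_printoptions(precision=4,suppress=True)
c=cams.calibration('top');s=cams.calibration('scene')
y=np.radians(15.4);R=np.array([[np.cos(y),-np.sin(y),0],[np.sin(y),np.cos(y),0],[0,0,1]]);o=np.array([.5946,.0430,0])
T=lambda x,yy,z:o+R@np.array([x,yy,z])
for n,a,b in(('FL',(243.3,239),(302.8,165.7)),('FR',(314,219),(257.2,196.7)),
 ('BL',(222,152.7),(225+(731-510)/1.8,150+242/3))):
    p,e=tri(c,a,s,b);print(n,p,e,R.T@(p-o))
for th in(.2,.25,.3,.35,.4,.45):
    ca,sa=np.cos(th),np.sin(th)
    H=lambda d,h:np.array([.130-d*ca+h*0 - h*sa*-1*-1 if 0 else .130-d*ca-h*sa*-1*-1,0,.094+d*sa+h*ca])
    q=[T(.130-.25*ca+.004*sa*0,yy,.094+.25*sa+.004*ca) for yy in(.085,-.085)]
    print(th,[proj(c,x) for x in q],[proj(s,x) for x in q])
print('unit-z check', [proj(s,T(*k)) for k in((-.15,.16,.09),(-.15,-.16,.09),(.15,-.16,.09),(.15,.16,.09))])
print('strip shut',T(.130-.226,0,.098),'dial shut',T(-.02,0,.102))
```

```text
FL [0.4783 0.1006 0.1878] 0.010767426237495476 [-0.0968  0.0864  0.1878]
FR [ 0.5216 -0.0671  0.1773] 0.001859992494360439 [-0.0996 -0.0868  0.1773]
BL [0.6988 0.1573 0.0886] 0.0013226896930009842 [0.1308 0.0825 0.0886]
0.2 [array([245.108, 246.163]), array([314.5247, 226.7504])] [array([296.1511, 170.5635]), array([255.0959, 198.7584])]
0.25 [array([244.4225, 244.82  ]), array([314.5772, 225.2106])] [array([296.9354, 168.7093]), array([255.5273, 197.079 ])]
0.3 [array([243.6587, 243.1976]), array([314.5535, 223.3928])] [array([297.8601, 166.9682]), array([256.0959, 195.5245])]
0.35 [array([242.8166, 241.292 ]), array([314.4511, 221.2942])] [array([298.9272, 165.3474]), array([256.8045, 194.1021])]
0.4 [array([241.8966, 239.1006]), array([314.2681, 218.9127])] [array([300.1382, 163.854 ]), array([257.6556, 192.8192])]
0.45 [array([240.8992, 236.6218]), array([314.0024, 216.2477])] [array([301.4941, 162.4956]), array([258.6514, 191.6832])]
unit-z check [array([304.5634, 163.8634]), array([230.3079, 214.7729]), array([293.9596, 282.8717]), array([369.6   , 220.5783])]
strip shut [0.502  0.0175 0.098 ] dial shut [0.5753 0.0377 0.102 ]
```

>>> send_rows(
  increments=[0,-3.1,3.4,-0.8,0,0,-3.1,3.4,-0.8,0,0,-3.1,3.4,-0.8,0,0,-3.1,3.4,-0.8,0,0,-3.1,3.4,-0.8,0,0,-3.1,3.4,-0.5,0,0,-3.1,3.4,0,0,0,-3.1,3.4,0,0],
  grip_force=20,
)

```text
t: 1.1
tool_pos: [0.3793, 0.2679, 0.2438]
eef_rot: [[0.322, 0.947, -0.0], [0.947, -0.322, -0.0], [-0.0, -0.0, -1.0]]
contact_force: [0.6, 0.5, -0.4]
finger_gap: 0.014
```

>>> send_rows(
  increments=[0,-3.1,3.4,0,0,0,-3.1,3.4,0,0,0,-3.1,3.4,0,0,0,-3.1,3.4,0,0,0,-3.1,3.4,0,0,0,0,0,0,0.16,0,0,0,0,0.16,0,0,0,0,0.16],
)

```text
t: 2.1
tool_pos: [0.4898, 0.0677, 0.2435]
eef_rot: [[0.727, 0.687, -0.001], [0.687, -0.727, -0.0], [-0.001, -0.0, -1.0]]
contact_force: [0.2, 0.6, 0.1]
finger_gap: 0.0003
```

>>> send_rows(
  increments=[0,0,0,0,0.16,0,0,0,0,0.16,0,0,0,0,0.17,0,0,0,0,0],
)

```text
t: 2.6
tool_pos: [0.4897, 0.0679, 0.2436]
eef_rot: [[0.963, 0.27, -0.001], [0.27, -0.963, -0.0], [-0.001, -0.0, -1.0]]
contact_force: [0.0, -0.2, -0.2]
finger_gap: 0.0007
```

>>> send_rows(
  increments=[0,0.6,2.6,0,0,0,0.7,2.6,0,0,0,0,0,1.5,0,0,0,0,1.5,0,0,0,0,0.8,0,0,-0.1,0,0.6,0,0,-0.1,0,0.6,0,0,-0.1,0,0.6,0],
)

```text
t: 3.6
tool_pos: [0.5136, 0.0206, 0.1876]
eef_rot: [[0.963, 0.27, 0.0], [0.27, -0.963, -0.0], [0.0, 0.0, -1.0]]
contact_force: [-0.3, -0.0, -0.3]
finger_gap: 0.0005
```

Run:
```python
from h import *
print(telemetry.observe()['contact_force'])
a,_=snap('top','t1.png');b,_=snap('scene','s1.png')
cv2.imwrite('pics/z1.png',np.hstack([cv2.resize(a[110:270,185:355],None,fx=2.3,fy=2.3),cv2.resize(b[150:310,215:385],None,fx=2.3,fy=2.3)])[:,:,::-1])
```

```text
[-0.32611545 -0.04310886 -0.30397181]
```

View pics/z1.png

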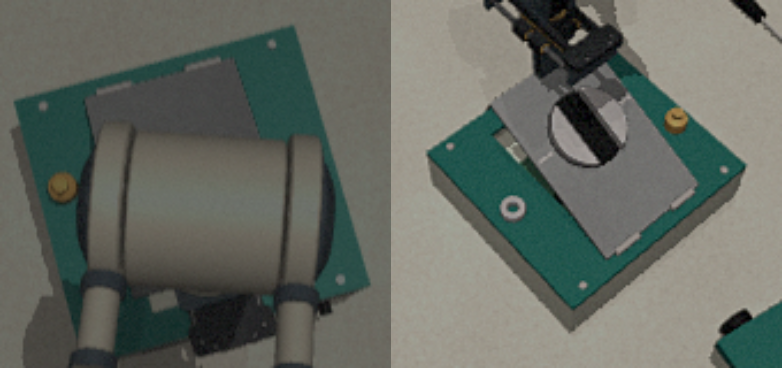

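The fingertips stand just above the front strip, clear of the dial. No contact force yet.

>>> send_rows(
  increments=[0,-0.15,0,0.6,0,0,-0.15,0,0.6,0,0,-0.15,0,0.6,0,0,-0.15,0,0.6,0,0,-0.15,0,0.6,0,0,-0.1,0,0.6,0,0,-0.1,0,0.6,0,0,-0.1,0,0.6,0],
)

```text
t: 4.7
tool_pos: [0.5034, 0.0176, 0.1394]
eef_rot: [[0.963, 0.27, -0.0], [0.27, -0.963, 0.0], [-0.0, -0.0, -1.0]]
contact_force: [-1.4, 0.2, 3.3]
finger_gap: 0.0007
```

>>> send_rows(
  increments=[0,0,0,0.6,0,0,0,0,0.6,0,0,0,0,0.5,0,0,0,0,0.4,0,0,0,0,0.3,0,0,0,0,0.2,0,0,0,0,0,0],
)

```text
t: 5.58
tool_pos: [0.5036, 0.0177, 0.1137]
eef_rot: [[0.963, 0.27, 0.0], [0.27, -0.963, 0.0], [0.0, 0.0, -1.0]]
contact_force: [-0.1, 0.3, 0.1]
finger_gap: 0.0005
```

>>> send_rows(
  increments=[0,0,0,0.2,0,0,0,0,0.2,0,0,0,0,0.1,0,0,0,0,0,0],
)

```text
t: 6.08
tool_pos: [0.5035, 0.0177, 0.1087]
eef_rot: [[0.963, 0.27, 0.0], [0.27, -0.963, 0.0], [0.0, -0.0, -1.0]]
contact_force: [0.5, 0.6, -0.4]
finger_gap: 0.0004
```

Run:
```python
from h import *
print(telemetry.observe()['contact_force'])
a,_=snap('wrist','w2.png');b,_=snap('scene','s2.png')
cv2.imwrite('pics/z2.png',np.hstack([cv2.resize(a,(490,368)),cv2.resize(b[150:310,245:380],None,fx=2.3,fy=2.3)])[:,:,::-1])
```

```text
[ 0.47796874  0.55929515 -0.35485921]
```

View pics/z2.png

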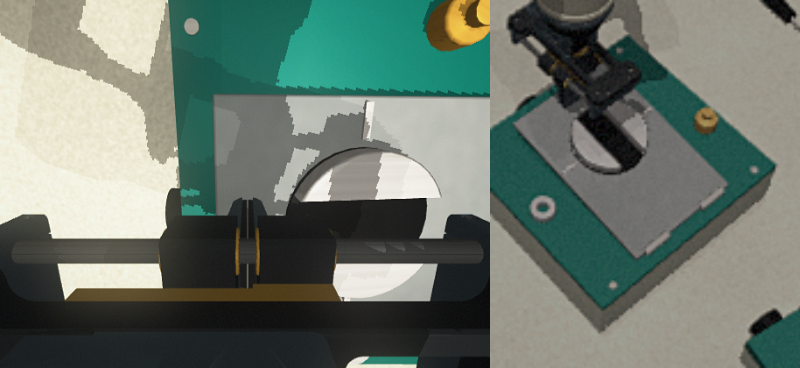

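The cover looks flat: in the scene view it covers the opening, with no gap beside its right edge. The slot still runs front to back. I'll press gently until the stop answers.

>>> send_rows(
  increments=[0,0,0,0.1,0,0,0,0,0.1,0,0,0,0,0,0],
)

```text
t: 6.55
tool_pos: [0.5035, 0.0177, 0.1068]
eef_rot: [[0.963, 0.27, -0.0], [0.27, -0.963, -0.0], [-0.0, 0.0, -1.0]]
contact_force: [-0.5, -0.0, 0.8]
finger_gap: 0.0003
```

>>> send_rows(
  increments=[0,0,0,0.1,0,0,0,0,0.1,0,0,0,0,0.1,0,0,0,0,0,0],
)

```text
t: 7.05
tool_pos: [0.5035, 0.0177, 0.1037]
eef_rot: [[0.963, 0.27, -0.0], [0.27, -0.963, 0.0], [0.0, -0.0, -1.0]]
contact_force: [0.9, -0.8, 0.6]
finger_gap: 0.0004
```

>>> send_rows(
  increments=[0,0,0,0.1,0,0,0,0,0.1,0,0,0,0,0,0],
)

```text
t: 7.42
tool_pos: [0.5035, 0.0177, 0.1017]
eef_rot: [[0.963, 0.27, 0.0], [0.27, -0.963, 0.0], [0.0, -0.0, -1.0]]
contact_force: [-0.3, 0.4, -0.7]
finger_gap: 0.0002
```

>>> send_rows(
  increments=[0,0,0,0.1,0,0,0,0,0.1,0,0,0,0,0,0],
)

```text
t: 7.8
tool_pos: [0.5035, 0.0177, 0.0997]
eef_rot: [[0.963, 0.27, -0.0], [0.27, -0.963, 0.0], [-0.0, -0.0, -1.0]]
contact_force: [-0.3, -0.2, -0.1]
finger_gap: 0.0004
```

Run:
```python
from h import *
np.set_printoptions(precision=4,suppress=True)
c=cams.calibration('top');s=cams.calibration('scene')
for a,b in(((303.3,129.3),(298.3,274)),((203.7,156),(360,224)),((333,231.7),(240.6,213.3))):print(tri(c,a,s,b))
b,_=snap('scene','s3.png');w=cams.calibration('wrist')
print(proj(s,[.5035,.0177,.0887]),proj(s,[.5035,.0177,.098]))
print(w['extrinsics'])
cv2.imwrite('pics/z3.png',cv2.resize(b[120:260,215:385],None,fx=4,fy=4,interpolation=cv2.INTER_CUBIC)[:,:,::-1])
```

```text
(array([ 0.7607, -0.0475,  0.0854]), np.float64(0.0016579508429706582))
(array([0.692 , 0.2052, 0.0843]), np.float64(0.0013267592190523638))
(array([ 0.4986, -0.1195,  0.0864]), np.float64(0.0012014321783409964))
[280.033  199.0173] [280.0821 197.3924]
[[ 0.9628  0.2701  0.0005 -0.4902]
 [ 0.2608 -0.93    0.2592 -0.119 ]
 [ 0.0705 -0.2494 -0.9658  0.2629]
 [ 0.      0.      0.      1.    ]]
```

View pics/z3.png

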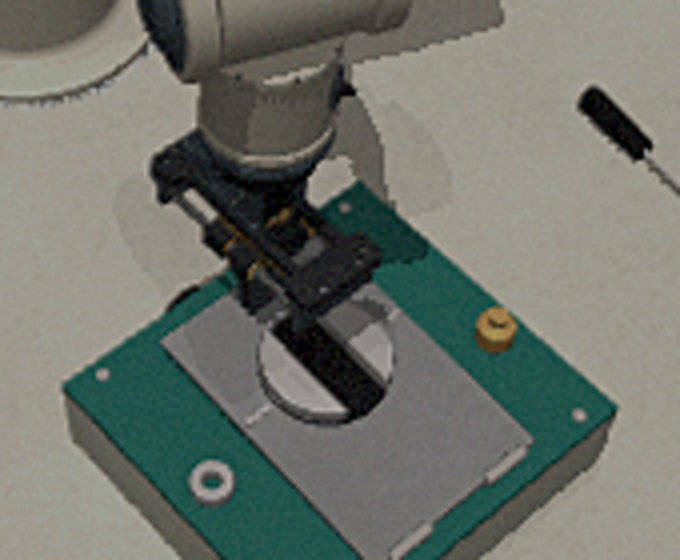

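>>> send_rows(
  increments=[0,0,0,0.1,0,0,0,0,0.1,0,0,0,0,0,0],
)

```text
t: 8.22
tool_pos: [0.5035, 0.0176, 0.0977]
eef_rot: [[0.963, 0.27, -0.0], [0.27, -0.963, -0.0], [-0.0, 0.0, -1.0]]
contact_force: [-0.5, 0.3, 0.7]
finger_gap: 0.0004
```

>>> send_rows(
  increments=[0,0,0,0.1,0,0,0,0,0.1,0,0,0,0,0,0],
)

```text
t: 8.6
tool_pos: [0.5035, 0.0177, 0.0957]
eef_rot: [[0.963, 0.27, -0.0], [0.27, -0.963, 0.0], [-0.0, -0.0, -1.0]]
contact_force: [0.1, 0.1, 0.5]
finger_gap: 0.0004
```

Run:
```python
from h import *
w=cams.calibration('wrist');s=cams.calibration('scene');p=telemetry.observe()['tool_pos'];print(p)
a,_=snap('wrist','w4.png');b,_=snap('scene','s4.png')
for z in(-.011,0,.008):
    print(z,proj(w,p+[0,0,z]),proj(s,p+[0,0,z]))
x0,y0=(proj(w,p+[0,0,-.011])).astype(int);print(x0,y0)
A=cv2.resize(a[120:320,160:400],None,fx=1.7,fy=1.7,interpolation=cv2.INTER_CUBIC)
B=cv2.resize(b[165:222,250:320],None,fx=5.5,fy=5.965,interpolation=cv2.INTER_CUBIC)[:340]
cv2.imwrite('pics/z4.png',np.hstack([A,B[:, :390]])[:,:,::-1]);print(A.shape,B.shape)
```

```text
[0.50346029 0.01766392 0.09571465]
-0.011 [281.66112279 237.06064809] [279.99685115 199.70220449]
0 [281.62483002 242.97584726] [280.05461527 197.78824751]
0.008 [281.59588401 247.69362992] [280.09716089 196.37854055]
281 237
(340, 408, 3) (340, 385, 3)
```

View pics/z4.png

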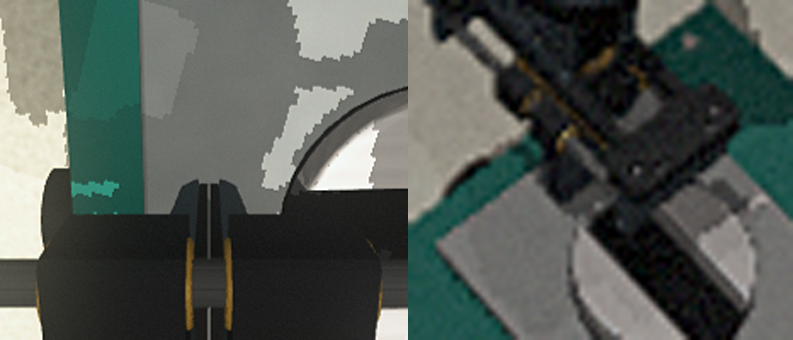

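Run:
```python
from h import *
np.set_printoptions(precision=4,suppress=True)
w=cams.calibration('wrist');s=cams.calibration('scene');p=telemetry.observe()['tool_pos'];R=telemetry.observe()['eef_rot']
f=K(w);print(f, 'cam pos',-np.array(w['extrinsics'])[:3,:3].T@np.array(w['extrinsics'])[:3,3])
for a,b in((.0135,-.016),(-.0135,-.016),(.0135,.016),(-.0135,.016)):
    print(a,b,proj(w,p+R@[a,b,.011]),proj(s,p+R@[a,b,.011]))
y=np.radians(15.4);U=np.array([[np.cos(y),-np.sin(y),0],[np.sin(y),np.cos(y),0],[0,0,1]]);o=np.array([.5946,.0430,0])
for z in(.078,.085,.09,.094,.098,.11):
  print(z,[(proj(w,o+U@[-.12,yy,z]),proj(s,o+U@[-.12,yy,z])) for yy in(.085,-.085)], 'dial',proj(w,o+U@[-.02,0,z+.02]),proj(w,o+U@[-.072,0,z+.004]))
# triangulate cover's front-left corner across wrist images
im=cv2.imread('pics/w4.png');cv2.imwrite('pics/w4s.png',im)
```

```text
(np.float64(306.43533602871514), 282.41844391465395, 209.2709932833413) cam pos [0.4845 0.0873 0.281 ]
0.0135 -0.016 [301.9694 214.4467] [286.447  199.6873]
-0.0135 -0.016 [261.423  214.4256] [280.9814 194.5243]
0.0135 0.016 [301.1773 258.8438] [279.049  205.0166]
-0.0135 0.016 [262.2145 258.826 ] [273.597  199.7614]
0.078 [(array([241.618 , 105.3714]), array([294.0909, 182.5694])), (array([248.1645, 337.3016]), array([254.9154, 209.9857]))] dial [398.3455 244.4105] [314.3186 235.486 ]
0.085 [(array([240.1395, 104.5829]), array([294.1896, 181.3206])), (array([247.1618, 343.4845]), array([254.8343, 208.8054]))] dial [402.5038 248.6147] [315.3804 239.078 ]
0.09 [(array([239.0157, 103.9836]), array([294.2606, 180.4218])), (array([246.4087, 348.1282]), array([254.7759, 207.9555]))] dial [405.6612 251.8069] [316.183 241.793]
0.094 [(array([238.0727, 103.4807]), array([294.3178, 179.6985])), (array([245.7825, 351.9892]), array([254.7289, 207.2714]))] dial [408.309 254.484] [316.8536 244.0616]
0.098 [(array([237.0875, 102.9553]), array([294.3752, 178.9715])), (array([245.1341, 355.9874]), array([254.6817, 206.5836]))] dial [411.073  257.2785] [317.5513 246.4218]
0.11 [(array([233.8497, 101.2287]), array([294.5494, 176.7677])), (array([243.0427, 368.8829]), array([254.5384, 204.4977]))] dial [420.1435 266.4491] [319.824  254.1102]
```

View pics/w4s.png

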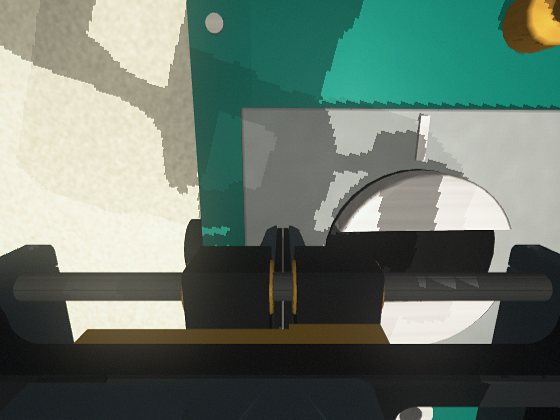

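>>> send_rows(
  increments=[0,0,0,0.1,0,0,0,0,0.1,0,0,0,0,0.1,0,0,0,0,0,0],
)

```text
t: 9.2
tool_pos: [0.5035, 0.0177, 0.0927]
eef_rot: [[0.963, 0.27, -0.0], [0.27, -0.963, -0.0], [-0.0, 0.0, -1.0]]
contact_force: [-0.4, 0.4, 0.6]
finger_gap: 0.0005
```

>>> send_rows(
  increments=[0,0,0,0.1,0,0,0,0,0.1,0,0,0,0,0.1,0,0,0,0,0,0],
)

```text
t: 9.7
tool_pos: [0.5035, 0.0177, 0.0897]
eef_rot: [[0.963, 0.27, -0.0], [0.27, -0.963, 0.0], [-0.0, -0.0, -1.0]]
contact_force: [0.5, 0.2, 1.7]
finger_gap: 0.0003
```

>>> send_rows(
  increments=[0,0,0,0.1,0,0,0,0,0,0],
)

```text
t: 9.95
tool_pos: [0.5035, 0.0177, 0.0888]
eef_rot: [[0.963, 0.27, 0.0], [0.27, -0.963, 0.0], [0.0, -0.0, -1.0]]
contact_force: [0.2, -0.9, 0.7]
finger_gap: 0.0006
```

>>> send_rows(
  increments=[0,0,0,0.1,0,0,0,0,0,0],
)

```text
t: 10.2
tool_pos: [0.5035, 0.0177, 0.0878]
eef_rot: [[0.963, 0.27, 0.0], [0.27, -0.963, -0.0], [0.0, 0.0, -1.0]]
contact_force: [0.0, 0.7, 0.2]
finger_gap: 0.0004
```

Run:
```python
from h import *
np.set_printoptions(precision=4,suppress=True)
s=telemetry.observe();print(s['tool_pos'],s['contact_force'],s['ft_torque'])
a=cv2.imread('pics/w2.png',0);b0=cv2.imread('pics/w4.png',0);im,c=snap('wrist','w5.png');b=cv2.cvtColor(im,cv2.COLOR_RGB2GRAY)
E=np.array(c['extrinsics']);R=E[:3,:3]
def cal(tz,now):   # camera pose shifted straight up
    d=dict(c);E2=E.copy();o=-R.T@E[:3,3]+[0,0,tz-now];E2[:3,3]=-R@o;d['extrinsics']=E2;return d
z=s['tool_pos'][2];c4=cal(.0957,z);c2=cal(.1087,z)
p=np.array([[242,109],[421,115],[429,115],[418,160],[427,160],[510,230],[495,232],[214,22]],np.float32).reshape(-1,1,2)
for q in p: pass
k=dict(winSize=(13,13),maxLevel=3)
p2,st2,e2=cv2.calcOpticalFlowPyrLK(b0,a,p,None,**k)
p5,st5,e5=cv2.calcOpticalFlowPyrLK(b0,b,p,None,**k)
for q,q2,q5 in zip(p[:,0],p2[:,0],p5[:,0]): print(q,q2,q5,tri(c2,q2,c,q5))
cv2.imwrite('pics/z5.png',np.vstack([b0[190:300,200:480],b[190:300,200:480]]).repeat(2,0).repeat(2,1))
```

```text
[0.5035 0.0177 0.0878] [0.0494 0.7086 0.1526] [-0.0893  0.0432 -0.0276]
[242. 109.] [244.014  108.8151] [241.3787 109.1192] (array([ 0.4454,  0.0929, -0.0099]), np.float64(0.0014044606522728707))
[421. 115.] [419.0691 115.5629] [422.4177 114.6737] (array([ 0.8289,  0.2156, -0.5642]), np.float64(0.0015576003005466652))
[429. 115.] [426.3235 115.4513] [430.4319 114.6214] (array([ 0.8032,  0.2046, -0.4592]), np.float64(0.0011077859337988512))
[418. 160.] [414.5977 156.6625] [419.5173 159.0833] (array([ 0.7021,  0.0995, -0.2052]), np.float64(0.001984537614132876))
[427. 160.] [423.9435 159.1787] [428.6737 159.7994] (array([ 0.7858,  0.1052, -0.3494]), np.float64(0.0008649572149835829))
[510. 230.] [503.5054 225.7164] [513.9267 232.0737] (array([ 0.8016,  0.0438, -0.0939]), np.float64(0.001938671664861778))
[495. 232.] [488.2732 227.9712] [499.3727 234.2721] (array([ 0.7621,  0.0396, -0.066 ]), np.float64(0.0008835377024426738))
[214.  22.] [218.2866  29.5793] [211.2139  17.2636] (array([0.4316, 0.1321, 0.0854]), np.float64(0.00045737627384889897))
```

View pics/z5.png

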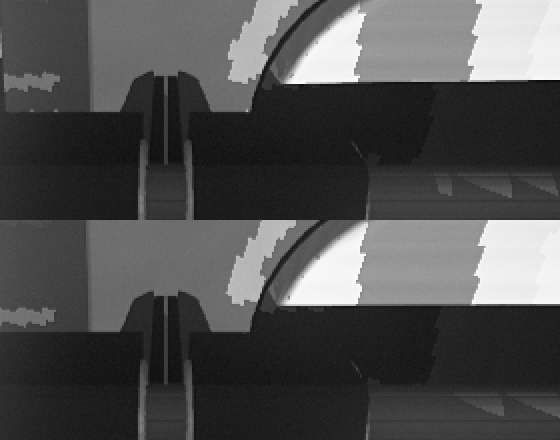

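```bash
cat >> h.py <<'E'
y=np.radians(15.4);U=np.array([[np.cos(y),-np.sin(y),0],[np.sin(y),np.cos(y),0],[0,0,1]]);O=np.array([.5946,.0430,0])
def cov(d,yy,h,th,dz=-.0045):  # point on cover: d from hinge, left yy, h above hinge plane
    return O+U@[.130-d*np.cos(th)+(-h*np.sin(th))*-1*-1,yy,.094+dz+d*np.sin(th)+h*np.cos(th)]
def calz(c,dz):
    d=dict(c);E=np.array(c['extrinsics']).copy();R=E[:3,:3];o=-R.T@E[:3,3]+[0,0,dz];E[:3,3]=-R@o;d['extrinsics']=E;return d
E
python3 - <<'E'
from h import *
np.set_printoptions(precision=1,suppress=True)
c=cams.calibration('wrist')
for n,z in(('w2',.1087),('w4',.0957),('w5',.0878)):
    cc=calz(c,z-.0878)
    for th in(-.05,0,.03,.06,.09,.12,.15):
        print(n,th,'FL',proj(cc,cov(.25,.085,.004,th)),'barout',proj(cc,cov(.15,.085-.005,.004,th)),'landcorner',proj(cc,cov(.15+.0476,.021,.024,th)),proj(cc,cov(.15-.0476,.021,.024,th)))
E
```

```text
w2 -0.05 FL [244.4 106.4] barout [397.7 114.8] landcorner [325.9 209.3] [478.2 212. ]
w2 0 FL [241.2 105.1] barout [401.5 114.3] landcorner [325.8 213.5] [481.3 214.2]
w2 0.03 FL [239.6 104.2] barout [404.1 114. ] landcorner [326.1 216.2] [483.3 215.6]
w2 0.06 FL [238.2 103.3] barout [407.2 113.7] landcorner [326.7 219.1] [485.6 217. ]
w2 0.09 FL [237.1 102.3] barout [410.6 113.4] landcorner [327.7 222.2] [488.1 218.5]
w2 0.12 FL [236.4 101.2] barout [414.4 113.1] landcorner [329.1 225.4] [490.8 220. ]
w2 0.15 FL [236. 100.] barout [418.6 112.7] landcorner [330.9 228.9] [493.6 221.5]
w4 -0.05 FL [241.9 105. ] barout [405.5 114. ] landcorner [328.9 214.9] [491.9 217.9]
w4 0 FL [238.3 103.5] barout [409.8 113.4] landcorner [328.9 219.7] [495.5 220.5]
w4 0.03 FL [236.4 102.5] barout [412.9 113.1] landcorner [329.4 222.9] [498.  222.1]
w4 0.06 FL [234.8 101.4] barout [416.4 112.7] landcorner [330.1 226.2] [500.7 223.7]
w4 0.09 FL [233.5 100.3] barout [420.3 112.4] landcorner [331.3 229.7] [503.6 225.4]
w4 0.12 FL [232.5  99. ] barout [424.6 112. ] landcorner [333.  233.5] [506.8 227.1]
w4 0.15 FL [231.9  97.6] barout [429.4 111.6] landcorner [335.1 237.6] [510.2 228.9]
w5 -0.05 FL [240.2 104.1] barout [410.8 113.4] landcorner [330.9 218.7] [501.2 221.9]
w5 0 FL [236.3 102.5] barout [415.5 112.8] landcorner [331.1 224. ] [505.3 224.7]
w5 0.03 FL [234.3 101.4] barout [418.9 112.5] landcorner [331.6 227.4] [508.  226.5]
w5 0.06 FL [232.5 100.2] barout [422.7 112.1] landcorner [332.5 231. ] [511.  228.3]
w5 0.09 FL [231.   98.9] barout [426.9 111.7] landcorner [333.8 235. ] [514.3 230.1]
w5 0.12 FL [229.8  97.5] barout [431.7 111.2] landcorner [335.6 239.1] [517.8 232. ]
w5 0.15 FL [229.   95.9] barout [436.9 110.8] landcorner [337.9 243.6] [521.6 234. ]
```

The white dot on the unit triangulates correctly (z 0.085), but the cover features move down with the tool. Using the known cover geometry, its angle was about 0.12, then 0.065, and is now about 0.03. The fingers are therefore still pushing the cover, and it isn't at its stop yet, so I'll continue until the stop answers.

>>> send_rows(
  increments=[0,0,0,0.1,0,0,0,0,0.1,0,0,0,0,0.1,0],
)

```text
t: 10.62
tool_pos: [0.5034, 0.0177, 0.0847]
eef_rot: [[0.963, 0.27, -0.0], [0.27, -0.963, -0.0], [-0.0, -0.0, -1.0]]
contact_force: [-0.9, -0.1, 3.3]
finger_gap: 0.0007
```

>>> send_rows(
  increments=[0,0,0,0.1,0,0,0,0,0.1,0,0,0,0,0.1,0],
)

```text
t: 11.0
tool_pos: [0.5035, 0.0176, 0.0828]
eef_rot: [[0.963, 0.27, 0.0], [0.27, -0.963, -0.0], [0.0, 0.0, -1.0]]
contact_force: [-11.7, -0.6, 44.3]
finger_gap: 0.0004
```

Run:
```python
from h import *
np.set_printoptions(precision=3,suppress=True)
s=telemetry.observe();print(s['tool_pos'],s['contact_force'],s['ft_torque'],s['joint_pos'])
f,t,p=s['contact_force'],s['ft_torque'],s['tool_pos']
print('U',U.T@f,U.T@t,'lever about ref', np.cross(f,t)/(f@f))
snap('wrist','w6.png');snap('scene','s6.png')
```

```text
[0.503 0.018 0.083] [-11.731  -0.63   44.333] [-0.175  2.268  0.012] [ -4.782  27.67  101.603  -0.009  50.699 -20.428]
U [-11.477   2.508  44.333] [0.434 2.233 0.012] lever about ref [-0.048 -0.004 -0.013]
```

>>> send_rows(
  increments=[0,0,0,-0.1,0,0,0,0,-0.1,0,0,0,0,0,0],
)

```text
t: 11.48
tool_pos: [0.5035, 0.0177, 0.0837]
eef_rot: [[0.963, 0.27, 0.0], [0.27, -0.963, 0.0], [0.0, -0.0, -1.0]]
contact_force: [-0.4, 0.5, 0.1]
finger_gap: 0.0005
```

Run:
```python
from h import *
np.set_printoptions(precision=1,suppress=True)
b0=cv2.imread('pics/w5.png',0);im,c=snap('wrist','w7.png');b=cv2.cvtColor(im,cv2.COLOR_RGB2GRAY)
p=np.array([[241.4,109.1],[422.4,114.7],[430.4,114.6],[514,232],[211.2,17.3]],np.float32).reshape(-1,1,2)
q,_,_=cv2.calcOpticalFlowPyrLK(b0,b,p,None,winSize=(13,13),maxLevel=3);print(q[:,0])
for th in(-.03,0,.03,.06): print(th,proj(c,cov(.25,.085,.004,th)),proj(c,cov(.15,.08,.004,th)),proj(c,cov(.1024,.021,.024,th)))
A=im
B=cv2.imread('pics/s6.png')[:,:,::-1][150:260,235:345]
cv2.imwrite('pics/z7.png',np.hstack([cv2.resize(A,(440,330)),cv2.resize(B,(330,330),interpolation=cv2.INTER_CUBIC)])[:,:,::-1])
```

```text
[[241.3 109.2]
 [423.  114.9]
 [431.1 114.6]
 [515.8 233.4]
 [209.5  14.3]]
-0.03 [237.6 102.9] [415.4 112.8] [507.8 225.3]
0 [235.2 101.9] [418.5 112.5] [510.5 227. ]
0.03 [233.  100.7] [422.  112.1] [513.4 228.9]
0.06 [231.1  99.5] [426.  111.7] [516.6 230.8]
```

View pics/z7.png

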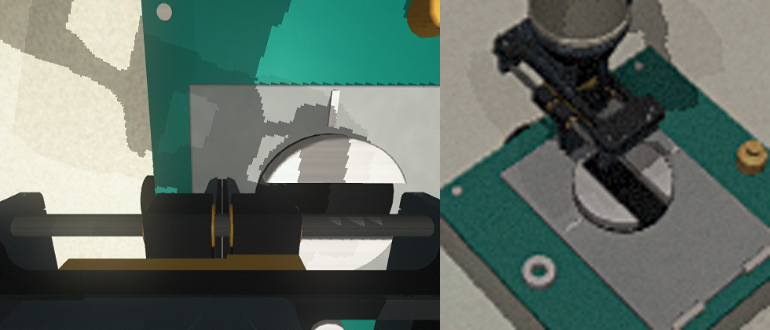

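Cover angle is about 0.01 rad, the stop answers with 44 N, and the opening is closed; the slot is front to back. Next I'll lift off, move over the dial and open the fingers about 45 mm.

>>> send_rows(
  increments=[0,0,0,-1.5,0,0,0,0,-2.0,0,0,0,0,-2.0,0,0.5,2.0,0.1,0,0,0.5,2.0,0.1,0,0,0.5,2.0,0.1,0,0,0.5,1.7,0,0,0,0.5,0,0,0,0],
)

```text
t: 12.52
tool_pos: [0.5791, 0.0357, 0.1384]
eef_rot: [[0.963, 0.27, 0.0], [0.27, -0.963, 0.0], [0.0, 0.0, -1.0]]
contact_force: [-0.3, 0.4, -0.1]
finger_gap: 0.0451
```

Run:
```python
from h import *
np.set_printoptions(precision=4,suppress=True)
s=telemetry.observe();print(s['tool_pos'],s['finger_gap'],s['contact_force'])
im,c=snap('wrist','w8.png');sc,_=snap('scene','s8.png')
p=s['tool_pos'];R=s['eef_rot']
for zz in(.011,-.012): print(zz,[proj(c,p+R@[a,b,zz]).round(0) for a in(-.036,.036) for b in(-.016,.016)])
print('dial',proj(c,cov(.15,0,.024,0)),proj(c,cov(.15,0,.004,0)))
B=sc[150:260,235:345]
cv2.imwrite('pics/z8.png',np.hstack([cv2.resize(im,(480,360)),cv2.resize(B,(320,360),interpolation=cv2.INTER_CUBIC)])[:,:,::-1])
```

```text
[0.5791 0.0357 0.1384] 0.045127976292012977 [-0.3139  0.4392 -0.0868]
0.011 [array([228., 214.]), array([230., 259.]), array([336., 214.]), array([334., 259.])]
-0.012 [array([221., 225.]), array([224., 274.]), array([342., 225.]), array([340., 274.])]
dial [277.4144 226.5459] [277.8055 218.5447]
```

View pics/z8.png

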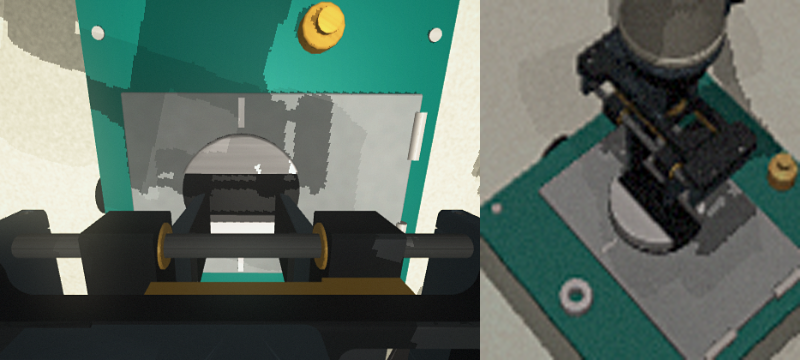

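In the wrist view the dial spans x 183–298 and the bar is at x 241 (scaled), so it is centred on the tool's column. The far land's edge is at row 174 and the near wall starts at about row 213. Now checking the sideways centring numerically.

Run:
```python
from h import *
np.set_printoptions(precision=1,suppress=True)
im=cv2.imread('pics/w8.png',0);c=cams.calibration('wrist');s=telemetry.observe();p=s['tool_pos'];R=s['eef_rot']
print(list(enumerate(im[190:300:1,262:276].mean(1).astype(int),190)))
for zb in(0,-.0045):
  for e in(-.003,0,.003):
    print(zb,e,[ (n,proj(c,np.r_[(p+R@[0,b+e,0])[:2],z+zb])[1].round(1)) for n,b,z in(('fartop',-.021,.118),('nearfloor',.021,.102),('neartop',.021,.118),('dialrimfar',-.052,.118))])
```

```text
[(190, np.int64(154)), (191, np.int64(154)), (192, np.int64(153)), (193, np.int64(151)), (194, np.int64(149)), (195, np.int64(148)), (196, np.int64(146)), (197, np.int64(147)), (198, np.int64(150)), (199, np.int64(150)), (200, np.int64(151)), (201, np.int64(155)), (202, np.int64(149)), (203, np.int64(27)), (204, np.int64(40)), (205, np.int64(52)), (206, np.int64(60)), (207, np.int64(61)), (208, np.int64(60)), (209, np.int64(57)), (210, np.int64(45)), (211, np.int64(34)), (212, np.int64(34)), (213, np.int64(34)), (214, np.int64(35)), (215, np.int64(34)), (216, np.int64(33)), (217, np.int64(34)), (218, np.int64(33)), (219, np.int64(33)), (220, np.int64(41)), (221, np.int64(55)), (222, np.int64(58)), (223, np.int64(57)), (224, np.int64(57)), (225, np.int64(57)), (226, np.int64(57)), (227, np.int64(57)), (228, np.int64(57)), (229, np.int64(57)), (230, np.int64(56)), (231, np.int64(56)), (232, np.int64(56)), (233, np.int64(55)), (234, np.int64(55)), (235, np.int64(55)), (236, np.int64(55)), (237, np.int64(55)), (238, np.int64(56)), (239, np.int64(55)), (240, np.int64(54)), (241, np.int64(
[... 1395 characters left out ...]
 np.float64(203.7)), ('nearfloor', np.float64(251.1)), ('neartop', np.float64(259.7)), ('dialrimfar', np.float64(158.4))]
0 0.003 [('fartop', np.float64(207.9)), ('nearfloor', np.float64(254.7)), ('neartop', np.float64(263.5)), ('dialrimfar', np.float64(163.0))]
-0.0045 -0.003 [('fartop', np.float64(198.0)), ('nearfloor', np.float64(245.4)), ('neartop', np.float64(253.4)), ('dialrimfar', np.float64(153.3))]
-0.0045 0 [('fartop', np.float64(202.1)), ('nearfloor', np.float64(248.9)), ('neartop', np.float64(257.2)), ('dialrimfar', np.float64(157.8))]
-0.0045 0.003 [('fartop', np.float64(206.2)), ('nearfloor', np.float64(252.4)), ('neartop', np.float64(260.9)), ('dialrimfar', np.float64(162.2))]
```

Observed rows 203, 250.5 and 259 match the prediction for a dial centred under the tool with the cover shut (203.7, 251.1, 259.7). Descending into the slot with force checks.

>>> send_rows(
  increments=[0.5,0,0,1.0,0,0.5,0,0,0.8,0,0.5,0,0,0.5,0,0.5,0,0,0.2,0,0.5,0,0,0.2,0],
)

```text
t: 13.25
tool_pos: [0.5785, 0.0355, 0.1118]
eef_rot: [[0.963, 0.27, 0.0], [0.27, -0.963, -0.0], [0.0, 0.0, -1.0]]
contact_force: [-0.6, -0.4, -0.0]
finger_gap: 0.0456
```

>>> send_rows(
  increments=[0.5,0,0,0.3,0,0.5,0,0,0.3,0,0.5,0,0,0.3,0,0.5,0,0,0.2,0],
)

```text
t: 13.75
tool_pos: [0.5784, 0.0355, 0.1006]
eef_rot: [[0.963, 0.27, -0.0], [0.27, -0.963, 0.0], [-0.0, -0.0, -1.0]]
contact_force: [-0.7, -0.2, -0.5]
finger_gap: 0.0457
```

>>> send_rows(
  increments=[0.5,0,0,0.2,0,0.5,0,0,0.2,0,0.5,0,0,0.2,0,0.5,0,0,0.1,0],
)

```text
t: 14.25
tool_pos: [0.5784, 0.0355, 0.0937]
eef_rot: [[0.963, 0.27, -0.0], [0.27, -0.963, 0.0], [-0.0, -0.0, -1.0]]
contact_force: [0.8, 0.2, -0.5]
finger_gap: 0.0457
```

>>> send_rows(
  increments=[0.5,0,0,0.2,0,0.5,0,0,0.1,0,0.5,0,0,0,0.08,0.5,0,0,0,0.08,0.5,0,0,0,0.08,0.5,0,0,0,0.08,0.5,0,0,0,0.08],
)

```text
t: 15.12
tool_pos: [0.5786, 0.0359, 0.0908]
eef_rot: [[0.992, -0.129, 0.0], [-0.129, -0.992, 0.0], [0.0, -0.001, -1.0]]
contact_force: [0.5, 3.8, 0.1]
finger_gap: 0.0455
```

>>> send_rows(
  increments=[0.5,0,0,0,0.1,0.5,0,0,0,0.1,0.5,0,0,0,0.1,0.5,0,0,0,0.1,0.5,0,0,0,0.1,0.5,0,0,0,0.1],
)

```text
t: 15.88
tool_pos: [0.5787, 0.0358, 0.0908]
eef_rot: [[0.745, -0.667, 0.0], [-0.667, -0.745, 0.0], [0.0, -0.0, -1.0]]
contact_force: [1.4, 1.2, -1.7]
finger_gap: 0.0458
```

Run:
```python
from h import *
s=telemetry.observe();print(s['contact_force'],s['ft_torque'],s['joint_pos'])
```

```text
[ 1.42485826  1.17265197 -1.67885306] [ 0.27408689 -0.14657653  0.1222227 ] [-2.37383485e+00  3.18236276e+01  9.04896428e+01  1.88838688e-02
  5.76627263e+01  3.94506235e+01]
```

Moment about z is 0.12 N m, the stated dial friction, so the dial is turning. Continuing to the stop.

>>> send_rows(
  increments=[0.5,0,0,0,0.1,0.5,0,0,0,0.1,0.5,0,0,0,0.1,0.5,0,0,0,0.1,0.5,0,0,0,0.1,0.5,0,0,0,0.06,0.5,0,0,0,0.04],
)

```text
t: 16.75
tool_pos: [0.5781, 0.0354, 0.0908]
eef_rot: [[0.24, -0.971, -0.001], [-0.971, -0.24, -0.0], [0.0, 0.001, -1.0]]
contact_force: [-2.1, -1.1, 1.3]
finger_gap: 0.0458
```

Run:
```python
from h import *
s=telemetry.observe();print(s['contact_force'],s['ft_torque'])
```

```text
[-2.1069128  -1.14377315  1.31497997] [-0.21453543  0.46037409  0.10818563]
```

>>> send_rows(
  increments=[0.5,0,0,0,0.04,0.5,0,0,0,0.03,0.5,0,0,0,0.03,0.5,0,0,0,0,0.5,0,0,0,0],
)

```text
t: 17.38
tool_pos: [0.5781, 0.0355, 0.0907]
eef_rot: [[0.144, -0.99, -0.001], [-0.99, -0.144, -0.0], [-0.0, 0.001, -1.0]]
contact_force: [-4.9, -2.0, 1.9]
finger_gap: 0.0454
```

Run:
```python
from h import *
s=telemetry.observe();print(s['contact_force'],s['ft_torque'])
```

```text
[-4.91918053 -2.03719865  1.88316688] [-0.46216599  0.99426761  0.23916625]
```

>>> send_rows(
  increments=[0.5,0,0,0,0.03,0.5,0,0,0,0.02,0.5,0,0,0,0],
)

```text
t: 17.75
tool_pos: [0.578, 0.0355, 0.0908]
eef_rot: [[0.097, -0.995, -0.001], [-0.995, -0.097, -0.001], [0.001, 0.001, -1.0]]
contact_force: [-5.6, -1.5, 3.5]
finger_gap: 0.0457
```

Run:
```python
from h import *
s=telemetry.observe();print(s['contact_force'],s['ft_torque'])
```

```text
[-5.55916912 -1.49371278  3.54892032] [-0.29719224  1.08556519  3.17897309]
```

Moment rose to 3.2 N m: stop reached. Back off into the clearance and lift straight out.

>>> send_rows(
  increments=[0.5,0,0,0,-0.06,0.5,0,0,0,-0.05,0.5,0,0,0,0,0.5,0,0,-0.5,0,0.5,0,0,-1.0,0,0.5,0,0,-2.5,0,0.5,0,0,-4.0,0,0.5,0,0,-4.0,0],
)

```text
t: 18.75
tool_pos: [0.5784, 0.0355, 0.2128]
eef_rot: [[0.202, -0.979, 0.001], [-0.979, -0.202, 0.0], [0.0, -0.001, -1.0]]
contact_force: [1.5, -0.6, 0.2]
finger_gap: 0.0457
```

>>> send_rows(
  increments=[0.5,5,0,0,0,0.5,5,0,0,0,0.5,5,0,0,0,0.5,5,0,0,0,0.5,5,0,0,0,0.5,0,0,0,0],
)

```text
t: 19.5
tool_pos: [0.6293, -0.2128, 0.2113]
eef_rot: [[0.199, -0.98, 0.001], [-0.98, -0.199, -0.001], [0.001, -0.001, -1.0]]
contact_force: [0.6, 1.9, -0.5]
finger_gap: 0.0455
```

Run:
```python
from h import *
s=telemetry.observe();print(s['t'],s['tool_pos'],s['contact_force'])
a,_=snap('top','t9.png');b,_=snap('scene','s9.png')
cv2.imwrite('pics/z9.png',np.hstack([cv2.resize(a[100:280,170:360],(400,380),interpolation=cv2.INTER_CUBIC),cv2.resize(b[140:320,215:405],(400,380),interpolation=cv2.INTER_CUBIC)])[:,:,::-1])
for n,p in(('brass',(212,191)),('spacer',(318,180)),('jar',(114,192)),('driver',(114,272)),('spool',(449,186)),('magnet',(447,226)),('cup',(457,269))):
    o=cv2.imread('pics/top0.png').astype(int);q=a[:,:,::-1].astype(int);u,v=p
    print(n,np.abs(o-q)[v-18:v+18,u-18:u+18].mean().round(1))
```

```text
19.5 [ 0.62934399 -0.21275669  0.21126087] [ 0.57376004  1.85118108 -0.50653657]
brass 7.6
spacer 12.6
jar 9.4
driver 8.2
spool 20.6
magnet 27.5
cup 7.1
```

View pics/z9.png

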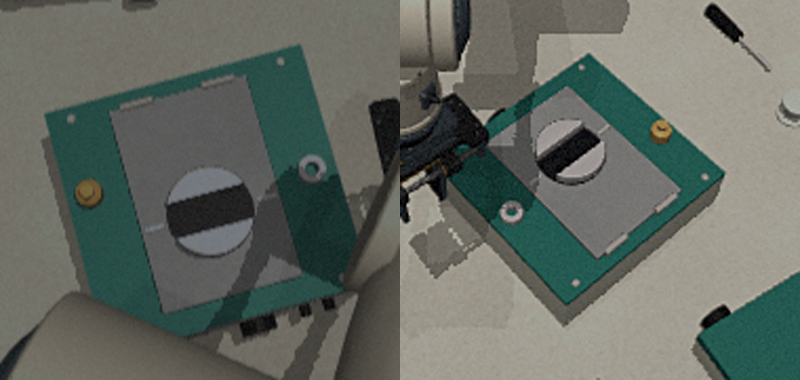

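Run:
```python
from h import *
for n,f,P in(('top','t9.png',(270,198)),('scene','s9.png',(285,212))):
    c=cams.calibration(n);im=cv2.imread('pics/'+f);g=im.max(2)
    p0=proj(c,cov(.1475,-.0025,.010,0,0));m=np.zeros_like(g);cv2.circle(m,tuple(int(round(x)) for x in p0),24 if n=='top' else 18,1,-1)
    for t in(38,50,60):
        k=((g<t)&(m>0)).astype(np.uint8);N,l,st,_=cv2.connectedComponentsWithStats(k);i=1+st[1:,4].argmax()
        v,u=np.nonzero(l==i);Q=np.array([(U.T@(onz(c,a,b,.102)-O))[:2] for a,b in zip(u,v)]).astype(np.float32)
        r=cv2.minAreaRect(Q);b=cv2.boxPoints(r);e=max(b[1]-b[0],b[2]-b[1],key=np.linalg.norm)
        print(n,t,len(Q),Q.mean(0).round(4),np.round(r[1],4),'slot dir vs unit y (deg, + = still short?)',round((np.degrees(np.arctan2(e[1],e[0]))%180)-90,1))
```

```text
top 38 560 [-0.017   0.0014] [0.0397 0.1015] slot dir vs unit y (deg, + = still short?) 0.1
top 50 651 [-0.0172  0.0003] [0.1015 0.0401] slot dir vs unit y (deg, + = still short?) -0.1
top 60 669 [-0.0172  0.0002] [0.1028 0.0409] slot dir vs unit y (deg, + = still short?) -0.1
scene 38 295 [-0.0213 -0.0048] [0.1002 0.0425] slot dir vs unit y (deg, + = still short?) -0.3
scene 50 309 [-0.0216 -0.0053] [0.1003 0.053 ] slot dir vs unit y (deg, + = still short?) -1.3
scene 60 321 [-0.0222 -0.0051] [0.1004 0.0531] slot dir vs unit y (deg, + = still short?) -0.5
```

The slot lies within about 1° of crosswise in both views, the cover is flat and the hand is clear. Handing in.

```bash
python3 -c "
from h import *
s=telemetry.observe();print(s['t'],s['contact_force'],s['qd'].round(2));print(job.close_job())"
```

```text
19.6 [0.26402688 0.74655441 0.02539997] [ 1.53 -0.61  0.96  0.15 -0.28  0.13]
the job is handed in; nothing more can be done
None
```

The cover is shut and the dial is turned to its quarter-turn stop. I handed the job in at 19.6 s with the hand clear, and no verdict was reported.

**What I did:** I pushed the cover down on its front strip with the closed fingertips until the stop answered. I then opened the fingers about 45 mm, set both tips in the slot, and turned the dial clockwise about its own axis until the stop answered. Last, I backed off and lifted clear.

**Last checks:**
- **Dial:** the slot is within 0.1° of crosswise in the top view and 0.3–1.3° in the scene view. The turning moment rose to 3.2 N m at the stop.
- **Cover:** it looks flat in both views. Before the dial was turned, its angle measured about 0.01 rad.
- **Brass mass and spacer:** both appear unmoved in the final pictures.

**What disagreed or stayed uncertain:**
- **Fingertip height:** contact came with the TCP at about 0.083 m. From the stated 11 mm fingertip length I expected about 0.109 m. I stopped trusting that figure and went by contact force and wrist-camera parallax instead.
- **Force peak:** the wrist force briefly reached 44 N at the cover stop. I took this as fingertip contact. If the gripper's body was what touched, it would exceed the 40 N limit.
- **Camera heights:** triangulated heights on the unit came out about 4–5 mm low.
- **Spool and magnet:** the before-and-after difference in the top view was larger around these two. I put it down to the arm or its shadow and did not measure them separately. The hand never went near bench level there.
- **Arm at hand-in:** the joints still showed small residual speeds, up to 1.5°/s.

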